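# Hold a sample jar down in the photometer's sprung well

## Robot

A 6-joint arm with a two-finger parallel gripper is mounted at the origin on the work surface. World frame = base frame: x ahead of the robot, y to its left, z up, the work surface at z = 0. Lengths are in mm, angles in rad, forces in N, time in s.
With the tool pointing down it reaches from about 400 to 925 mm from the base axis. Payload 12.5 kg.
Tool frame: the origin (TCP) lies at the centre of the arm's flange, where the gripper is bolted on; the fingertips stand 190 mm ahead of it and the grasp point (between the pads) lies 171 mm ahead of it; z points along the fingers, y is the line along which they close (so a half turn about z gives the same grasp; the last joint's range is limited). The gripper opens to 95 mm and grips with 3 to 60 N. Pads are 20 mm wide; open, the fingers measure 119 mm over their backs; the gripper's body (75 mm by 180 mm) begins 59 mm behind the grasp point.
Start: joints at [-0.106, 0.491, 1.559, -0, 1.092, -0.106], TCP at [625, 0.023, 404.761] pointing down, gripper open.
Joint ranges: [-3.1, 3.1], [-0.84, 2.19], [0.05, 2.79], [-1.13, 4.28], [0.06, 2.93], [-2.69, 2.69]. Speed limits (rad/s): [2.22, 2.22, 2.79, 3.14, 3.14, 3.14].

## Interface

Orientations are given as [roll, pitch, yaw] about the fixed x, y, z axes, in that order (R = Rz(yaw) Ry(pitch) Rx(roll)).
In Python, from cell import env, read_camera, search_frame, cut_out gives the robot as it stands. The module is installed in compiled form; this text tells all that it offers.
- The arm moves only by the tool move_arm, never from a script. Its argument "commands" is a list of rows, each a list of 3 entries, a list of its own where there are three numbers: the shift along the world's x, y, z normalised to -1 to 1, where 1 is 0.03 m, then the turn about the world's z normalised to -1 to 1, where 1 is 0.08 rad, then the opening, from -1 (shut) to 1 (fully open), so that 0 is half open. A call has 1 to 20 rows; each row shifts and turns the commanded pose from where the row before left it; what a row does not reach is not made up. A row lasts 1/12 s, in which the tool goes at most 41.7 mm and 7.16 degrees, less where a joint would pass 70% of its speed; a pose out of reach is approached as far as the arm can. A call with a number of a shift or a turn outside -1 to 1 is refused whole. A call with a gripper value outside its range is refused whole. The fingers move at their own pace and stop on an object; the grip force is fixed at half the most. Time passes only in rows, so rows that do not move let the fingers close. It gives the time, the measured TCP pose, the force, the opening and the grip force at its end, in the units of the state.
- env.state(): the state, without advancing time (a new reading comes with each control period).
- read_camera(name): name is "scene" or "side" or "wrist"; returns a dict with "image" (384x512x3 uint8, red, green, blue), "fx", "fy", "cx", "cy" (pixels), "D" ([k1, k2, p1, p2, k3] as OpenCV has them; the pictures are not rectified), "rvec" (rotation vector, rad) and "tvec" (3), from world to camera coordinates, as OpenCV has them. Camera axes: x right, y down, z forward; pixel columns grow to the right and rows downward; lengths in mm; the calibration is good to about 2 mm. A picture is of the moment at which its call begins. There is no depth.
- env.job_done(): hands the job in; it is judged then, once.
Trained networks look in a picture, given as the dict that the camera call returned (one of the last four; its "shot" number tells which), for a name from the list of things; names that differ only in an ending like _2 or _b are one class to them, and where a whole thing is asked for, a point or a joint stands for the part that bears it (a point fixed in the world has none). Each returns a list of dicts, best first, with "confidence" (0 to 1); they miss things now and then, are a little off and sometimes report something else, mostly with a low value. They report only what shows in the picture. A call takes as long as a camera call. They do not tell look-alikes from the thing itself.
- search_frame(thing, picture): "at" ([column, row] in pixels, amid what is visible of it).
- cut_out(thing, picture): "region" (384x512 bool, what is visible of it) and "at" ([column, row] in pixels, amid what is visible of it).
The state is a dict: "t": time; "joints": joint angles; "qvel": joint speeds; "tau": joint torques, N m; "eef_pos": TCP position; "tcp_rot": TCP orientation; "ft_force": force on the tool from outside, world axes, zero at the start; "moment": the same for the moment, N m; "opening": opening from 0.0 (shut) to 1.0 (fully open); "grip_force": force on a finger pad.
Only numpy, scipy, OpenCV 4.12 (cv2) and the standard library are available. Lean on these libraries where they do the work, as an engineer would, in place of code of your own. Each camera call takes 0.05 s, during which the arm holds its last target. There are 200 camera calls.

## Task

Lift the dust cover off the photometer's well and set it down upright, knob up, on the tray. Then put the slim sample jar upright, cap up, into the well, press it down against the sprung plunger until it stops hard on the ledge, and keep pressing it there: the program finishes while the robot still holds the jar down (if let go, the spring lifts it). Leave the other jars, the beaker and the wash bottle where they are.

Things in the scene. Friction and masses are not known exactly. Their poses are not given: they have to be found in the camera images.
- meter: Photometer, a fixed light-grey box 170 x 140 mm and 105 mm high with a black display on top; a round well 47 mm wide opens in its top. Origin on the table on the well's vertical axis; z up. The box reaches from x -115 to +55 mm and y -70 to +70 mm in its own axes, display towards -x. It is turned by up to 0.4 rad either way.
- well_mouth (a point): Centre of the well's mouth, level with the photometer's top (105 mm above the table). The mouth has a 2 mm chamfer. 45 mm below it lies the fixed ring ledge (the hard stop).
- ledge: Steel ring at the bottom of the well, 47 mm outside, 26 mm inside, its top 60 mm above the table: the hard stop that the jar's foot lands on. Origin at the centre of its underside, 10 mm below its top.
- plunger (a joint): Sprung plunger, an aluminium pin 23 mm across that stands up through the ledge on the well's axis. 0 = fully up, its top 20 mm above the ledge (25 mm below the mouth); grows as it is pressed down, in m; 0.020 = flush with the ledge. Its spring pushes up with 5 N at 0, rising by 0.4 N per mm to 13 N when flush, more than the jar weighs.
- cover: Grey plastic dust cover that at first closes the well: from below, a spigot 40 mm wide and 12 mm high (in the well), a flange 64 mm wide and 8 mm thick (resting on the photometer's top), and a knob 22 mm wide and 34 mm high. Total height 54 mm, about 90 g. Origin at the centre of the spigot's underside, z up through the knob.
- cover_knob (a point): Point on the cover's knob, on its axis, 12 mm below the knob's top, 22 mm above the flange and 42 mm above the spigot's underside.
- sample_mid (a point): Centre (half-way up) of the slim sample jar: closed glass jar with dark contents, body 40 mm wide with a 2 mm bevel at the foot, black cap 42 mm wide and 22 mm high; 95 mm high overall, so this point is 47.5 mm above its foot; z along its axis to the cap. About 110 to 220 g. The narrowest and tallest of the three black-capped jars, which swap places. Fully down on the ledge it stands 50 mm out of the well.
- wide_jar: Bystander: closed jar 68 mm wide, 85 mm high, dark contents, black cap. Origin at the centre of its foot.
- squat_jar: Bystander: low closed jar 66 mm wide, 58 mm high, yellowish contents, black cap. Origin at the centre of its foot.
- tray: Fixed dark tray, 260 mm (its x) by 300 mm (its y), rim 20 mm high, walls and floor 5 mm thick. Origin at the centre of its underside.
- tray_free (a point): A clear spot on the tray's inner floor, 55 mm from the tray's centre towards its -y end (away from the beaker).
- beaker: Bystander: glass beaker 52 mm wide, 70 mm high, standing near the +y end of the tray. Origin at the centre of its foot.
- wash_bottle: Bystander: white plastic bottle 68 mm wide, 170 mm high, on the table beyond the tray. Origin at the centre of its foot.
- sample: The slim sample jar itself; origin at the centre of its foot.
There are look-alikes about, which are no part of the job. Leave any blue or green look-alike of the cover alone.

How it is judged:
By the outcome, as a careful person would: the job done as asked, in the order asked, and still so for the second after the job is handed in, while the arm keeps its last pose, push and grip.
It also fails if it takes over 59 s, if anything falls off the work surface, if the arm or the gripper's body presses on something with over 40 N, if the wrist force passes 120 N, or if a joint passes its speed limit or range.

## Working session

There is one attempt and no reset: what is moved stays moved. The work goes in short steps, Python scripts to look and compute and a tool call to move; the robot and the scene stay as the last step left them, time stands still between calls to the robot, and variables do not carry over. Pictures are saved under pics/ and viewed, at most 10 in all, crops included, and the job is handed in when it is done.

Besides the shell and the picture viewer there is one more tool, called after ">>>" by a JSON object that holds its "name" and its "arguments". move_arm: Moves the arm, as the interface text tells. Its arguments: {"type":"object","properties":{"commands":{"type":"array","items":{"type":"array"}}},"required":["commands"]}

```bash
mkdir -p pics
cat > h.py <<'E'
import numpy as np, cv2
from cell import env, read_camera, search_frame, cut_out
def cam(p):
    K=np.array([[p['fx'],0,p['cx']],[0,p['fy'],p['cy']],[0,0,1.]]); D=np.array(p['D'],float)
    return K,D,np.array(p['rvec'],float),np.array(p['tvec'],float)
def onplane(p,uv,z):
    K,D,r,t=cam(p); R=cv2.Rodrigues(r)[0]
    n=cv2.undistortPoints(np.array([[uv]],float),K,D)[0,0]
    d=R.T@np.array([n[0],n[1],1]); c=-R.T@t.ravel()
    return c+d*(z-c[2])/d[2]
def proj(p,X):
    K,D,r,t=cam(p); return cv2.projectPoints(np.array(X,float).reshape(-1,1,3),r,t,K,D)[0][:,0]
def save(p,n,crop=None,s=1):
    im=p['image'][:,:,::-1]
    if crop: im=im[crop[1]:crop[3],crop[0]:crop[2]]
    cv2.imwrite('pics/'+n,cv2.resize(im,None,fx=s,fy=s,interpolation=cv2.INTER_CUBIC))
E
python3 - <<'E'
from h import *
a=read_camera('scene');b=read_camera('side')
cv2.imwrite('pics/a.png',cv2.resize(np.vstack([a['image'],b['image']])[:,:,::-1],None,fx=.78,fy=.78))
for p,n in((a,'scene'),(b,'side')):
    R=cv2.Rodrigues(cam(p)[2])[0]; print(n,'campos',np.round(-R.T@cam(p)[3].ravel()))
    for th in ['cover','sample','wide_jar','squat_jar','tray','meter','beaker','wash_bottle']:
        print(th,[(np.round(d['at']).tolist(),round(d['confidence'],2)) for d in cut_out(th,p)][:4])
print(env.state()['t'])
E
```

```text
scene campos [1272.   94. 1288.]
cover [([248.0, 229.0], 0.68), ([192.0, 217.0], 0.62), ([213.0, 239.0], 0.6), ([234.0, 174.0], 0.54)]
sample [([161.0, 197.0], 0.73)]
wide_jar [([166.0, 158.0], 0.58)]
squat_jar [([124.0, 174.0], 0.56)]
tray [([342.0, 194.0], 0.72)]
meter [([249.0, 175.0], 0.8)]
beaker [([364.0, 190.0], 0.8)]
wash_bottle [([290.0, 245.0], 0.9)]
side campos [ 231. -858.  792.]
cover [([311.0, 253.0], 0.83), ([286.0, 218.0], 0.81), ([319.0, 230.0], 0.79), ([247.0, 215.0], 0.56)]
sample [([308.0, 285.0], 0.93)]
wide_jar [([251.0, 312.0], 0.89)]
squat_jar [([307.0, 348.0], 0.55), ([245.0, 212.0], 0.25)]
tray [([203.0, 184.0], 0.95)]
meter [([233.0, 238.0], 0.94)]
beaker [([201.0, 160.0], 0.72)]
wash_bottle [([285.0, 177.0], 0.9)]
0.9
```

View pics/a.png

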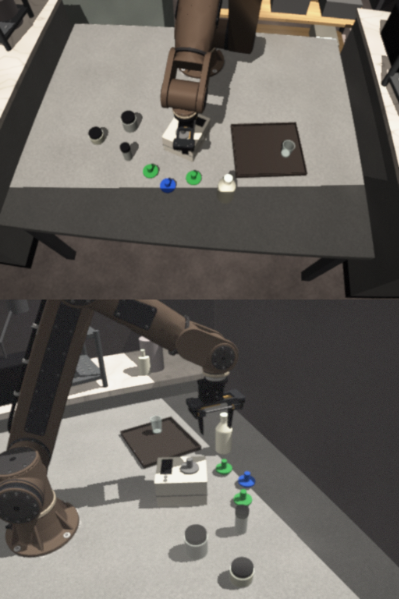

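```bash
cat >> h.py <<'E'
from scipy.optimize import least_squares
def hullmask(p,rings):  # rings: list of (x,y,z,r)
    a=np.linspace(0,2*np.pi,40)
    X=np.vstack([np.c_[x+r*np.cos(a),y+r*np.sin(a),0*a+z] for x,y,z,r in rings])
    return cv2.convexHull(proj(p,X).astype(np.float32))[:,0]
def fitcyl(obs,prof,z0,xy):  # obs: [(pic,region)], prof: [(z,r)], bbox+centroid fit of x,y
    def f(q):
        e=[]
        for p,m in obs:
            h=hullmask(p,[(q[0],q[1],z0+z,r) for z,r in prof]); v,u=np.nonzero(m)
            e+=[h[:,0].min()-u.min()+.0,h[:,0].max()-u.max()-1.,h[:,1].min()-v.min(),h[:,1].max()-v.max()-1.]
        return np.array(e)
    s=least_squares(f,xy,loss='soft_l1'); return s.x,f(s.x)
SAMPLE=[(0,20),(73,20),(73,21),(95,21)]
def get(th,p,near=None):
    L=cut_out(th,p)
    if near is not None: L=sorted(L,key=lambda d:np.hypot(*(np.array(d['at'])-near)))
    return L[0] if L else None
E
python3 - <<'E'
from h import *
a=read_camera('scene');b=read_camera('side')
ra=get('sample',a,(161,197));rb=get('sample',b,(308,285))
print('fx',a['fx'],b['fx'])
print(onplane(a,ra['at'],47),onplane(b,rb['at'],47))
print(fitcyl([(a,ra['region']),(b,rb['region'])],SAMPLE,0,onplane(b,rb['at'],47)[:2]))
ca=get('cover',a,(234,174));cb=get('cover',b,(247,215))
print('cover at',ca['at'],cb['at'],onplane(a,ca['at'],125),onplane(b,cb['at'],125))
for th in['tray','beaker','wash_bottle','wide_jar','squat_jar']:
    print(th,[np.round(onplane(p,get(th,p)['at'],{'tray':5}.get(th,40))) for p in(a,b)])
# tray corners
for p in(a,b):
    m=get('tray',p)['region'].astype(np.uint8)
    print(cv2.minAreaRect(np.array([onplane(p,c,20)[:2] for c in cv2.findNonZero(m)[:,0].astype(float)],np.float32)))
m=get('meter',b)['region'].astype(np.uint8);v,u=np.nonzero(m);print('meter bbox',u.min(),u.max(),v.min(),v.max())
A=cv2.resize(a['image'][130:270,110:320],None,fx=2.6,fy=2.6,interpolation=2)
B=cv2.resize(b['image'][190:370,190:340],None,fx=1.3,fy=1.3)
B=cv2.resize(b['image'][190:300,190:340],(546,400),interpolation=2)
im=np.vstack([A[:, :546],B]);cv2.imwrite('pics/b.png',cv2.resize(im,None,fx=.76,fy=.76)[:,:,::-1])
E
```

```text
fx 439.80810235114626 421.08179778311177
[ 609.93483006 -248.81839812   47.        ] [ 588.04647277 -259.92076696   47.        ]
(array([ 595.5807948 , -259.92076696]), array([-1.24133301,  0.39329529, -0.54161072,  0.78439331, -0.71307373,
        0.75146484, -1.73254395,  0.38867188]))
cover at [232.8, 173.9] [244.3, 216.5] [545.39236985 -29.8028937  125.        ] [511.78750606 -54.59985961 125.        ]
tray [array([517., 332.,   5.]), array([496., 309.,   5.])]
beaker [array([514., 406.,  40.]), array([526., 419.,  40.])]
wash_bottle [array([728., 162.,  40.]), array([751., 197.,  40.])]
wide_jar [array([ 447., -282.,   40.]), array([ 435., -284.,   40.])]
squat_jar [array([522., 401.,  40.]), array([489., 261.,  40.])]
((512.5101318359375, 333.9842529296875), (267.1378173828125, 301.8260803222656), 7.026045799255371)
((503.3457946777344, 317.4672546386719), (268.3655700683594, 328.5425109863281), 7.079939842224121)Traceback (most recent call last):
  File "<stdin>", line 15, in <module>
TypeError: 'NoneType' object is not subscriptable
```

Run:
```python
from h import *
a=read_camera('scene');b=read_camera('side');w=read_camera('wrist')
R=cv2.Rodrigues(cam(w)[2])[0]; print('wrist cam',-R.T@cam(w)[3].ravel(),R[2],w['fx'])
for n in['cover','sample','meter','ledge']:
    print(n,[(np.round(d['at']),d['confidence']) for d in cut_out(n,w)])
B=cv2.resize(b['image'][190:300,190:340],(600,440),interpolation=2)
W=cv2.resize(w['image'],(400,300));A=cv2.resize(a['image'][140:250,110:260],(400,293),interpolation=2)
im=np.zeros((600,800,3),np.uint8);im[:300,:400]=W;im[:293,400:]=A;im[300:,:400]=cv2.resize(B,(400,300))
cv2.imwrite('pics/b.png',im[:,:,::-1])
```

```text
wrist cam [624.9324236   77.33821852 385.18966529] [ 2.94268098e-04 -2.76176291e-01 -9.61106950e-01] 326.47433932110465
cover [(array([331., 219.]), 0.97), (array([286., 266.]), 0.92), (array([132., 214.]), 0.86), (array([301., 140.]), 0.55)]
sample [(array([234., 340.]), 0.59), (array([55.,  5.]), 0.31)]
meter [(array([ 97., 172.]), 0.61)]
ledge [(array([ 96., 172.]), 0.53)]
```

View pics/b.png

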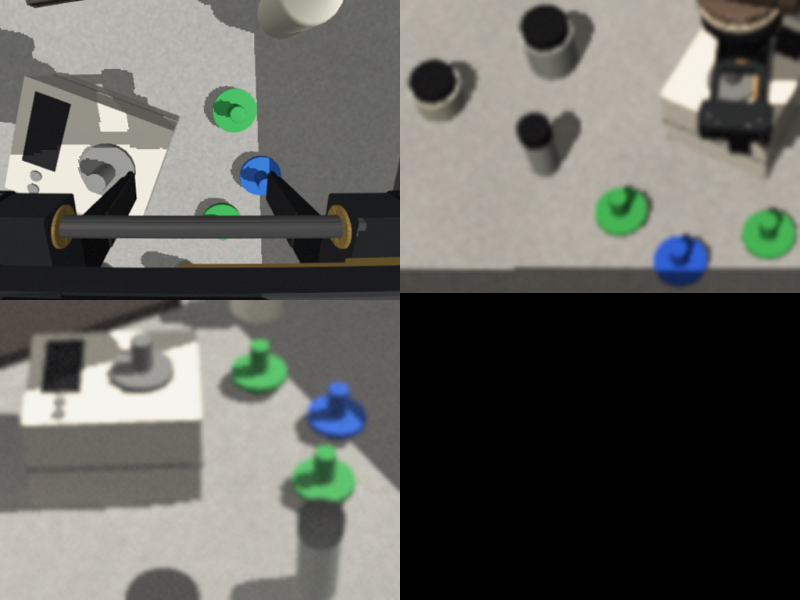

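>>> {"name": "move_arm", "arguments": {"commands": [[[-0.9, -0.75, 0], 0, 1], [[-0.9, -0.75, 0], 0, 1], [[-0.9, -0.75, 0], 0, 1], [[-0.8, -0.75, 0], 0, 1], [[0, 0, 0], 0, 1], [[0, 0, 0], 0, 1], [[0, 0, 0], 0, 1], [[0, 0, 0], 0, 1]]}}

```text
t: 2.87
eef_pos: [520.6, -89.5, 404.8]
tcp_rot: [3.141, 0.0, 1.571]
ft_force: [0.5, -0.5, 0.1]
opening: 1.001
grip_force: 0.0
```

Run:
```python
from h import *
w=read_camera('wrist');s=env.state();print(s['eef_pos'],s['tcp_rot'],s['ft_force'],s['t'],s['qvel'])
L=cut_out('cover',w)
for d in L: 
    v,u=np.nonzero(d['region']);print(np.round(d['at']),d['confidence'],u.min(),u.max(),v.min(),v.max(),np.round(onplane(w,d['at'],125)))
print([(d['at'],d['confidence']) for d in search_frame('cover_knob',w)],[(d['at'],d['confidence']) for d in search_frame('well_mouth',w)])
m=get('meter',w); print(m and m['at'])
save(w,'c.png')
```

```text
[520.66480441 -89.40618208 404.64271271] [ 3.14131674e+00 -4.40318558e-05  1.57174467e+00] [ 0.26958119  0.76448279 -0.14924435] 2.9167 [ 0.00247751  0.00168671  0.00471088 -0.00043192  0.00049105 -0.00256213]
[402.  55.] 0.97 370 431 25 88 [629.  17. 125.]
[375. 210.] 0.91 345 398 191 241 [ 621. -106.  125.]
[251. 116.] 0.82 213 291 77 155 [516. -28. 125.]
[432. 150.] 0.64 400 456 123 178 [662. -54. 125.]
[([401.5, 57.7], 0.92), ([371.3, 214.7], 0.89), ([429.6, 151.1], 0.77), ([251.1, 117.1], 0.72)] [([206.4, 87.1], 0.76)]
[206.2, 86.8]
```

View pics/c.png

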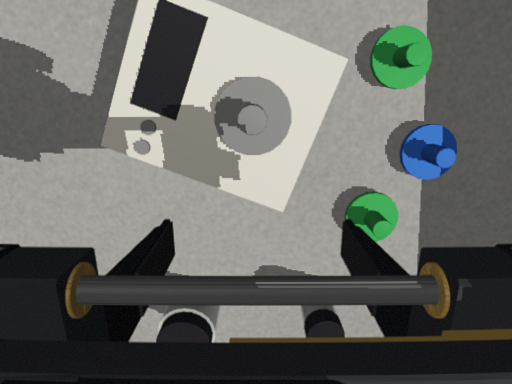

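Run:
```python
from h import *
w=read_camera('wrist')
d=get('cover',w,(251,116))
x,e=fitcyl([(w,d['region'])],[(0,32),(8,32)],105,[516,-28]);print('cover',x,e)
print('pred knob top',proj(w,[[*x,147]]),'circle centre->z113',onplane(w,(252,116),113),'knob',onplane(w,(254,120),147))
for c in [(348,60),(283,212),(102,146)]: print(onplane(w,c,105))
c=[onplane(w,q,105)[:2] for q in [(348,60),(283,212)]]
v=c[0]-c[1];print('len',np.hypot(*v)); y=v/np.hypot(*v);xx=np.array([y[1],-y[0]])
print('yaw',np.arctan2(xx[1],xx[0]),'well',(c[0]+c[1])/2-55*xx)
```

```text
cover [517.51394277 -28.        ] [-0.2620697   0.15963745 -2.93791199 -0.9228363 ]
pred knob top [[253.46666153 118.10099837]] circle centre->z113 [515.93551542 -28.57149347 113.        ] knob [517.89337941 -29.3357965  147.        ]
[593.41921933  15.58672051 105.        ]
[ 543.78217094 -114.6369834   105.        ]
[385.67654931 -54.22211016 105.        ]
len 139.3630138564058
yaw -0.36416683123475174 well [517.20754916 -29.93573261]
```

>>> {"name": "move_arm", "arguments": {"commands": [[[-0.05, 1, 0], 0, 1], [[-0.05, 1, -0.2], 0, 1], [[0, 0, -0.8], 0, 1], [[0, 0, -0.8], 0, 1], [[0, 0, -0.6], 0, 1], [[0, 0, -0.3], 0, 1], [[0, 0, 0], 0, 1], [[0, 0, 0], 0, 1], [[0, 0, 0], 0, 1]]}}

```text
t: 3.97
eef_pos: [517.3, -30.1, 324.7]
tcp_rot: [3.14, 0.0, 1.571]
ft_force: [-0.5, 0.5, 0.8]
opening: 0.998
grip_force: 0.0
```

```bash
sed -i "s/loss='soft_l1')/loss='soft_l1',diff_step=1e-3)/" h.py
python3 - <<'E'
from h import *
w=read_camera('wrist');s=env.state();print(s['eef_pos'],s['qvel'].round(3) if hasattr(s['qvel'],'round') else s['qvel'])
g=[517.3,-29.6]
print('pred knob top',proj(w,[[*g,147]]))
d=get('cover',w,proj(w,[[*g,130]])[0])
if d is not None:
  v,u=np.nonzero(d['region']);print(d['at'],u.min(),u.max(),v.min(),v.max()); 
  h=hullmask(w,[(*g,105,32),(*g,113,32)]);print(h.min(0),h.max(0))
save(w,'d.png')
E
```

```text
[517.23600847 -30.09962314 324.81223768] [ 0.001 -0.003  0.004  0.001 -0.004 -0.002]
pred knob top [[256.80885166 245.46582096]]
[256.7, 220.1] 206 306 170 265
[206.0746  169.26753] [307.47012 266.83673]
```

View pics/d.png

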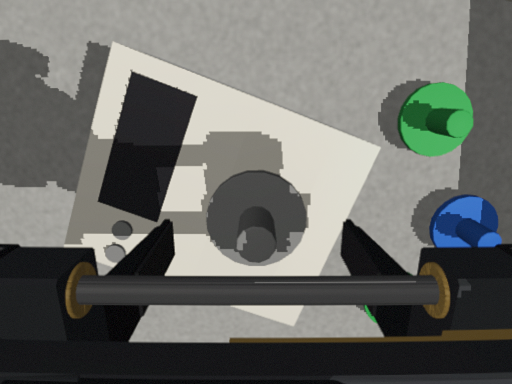

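>>> {"name": "move_arm", "arguments": {"commands": [[[0, 0.02, -0.3], 0, 1], [[0, 0, -0.25], 0, 1], [[0, 0, 0], 0, 1], [[0, 0, 0], 0, -1], [[0, 0, 0], 0, -1], [[0, 0, 0], 0, -1], [[0, 0, 0], 0, -1], [[0, 0, 0], 0, -1], [[0, 0, 0], 0, -1], [[0, 0, 0], 0, -1], [[0, 0, 0], 0, -1], [[0, 0, 0], 0, -1], [[0, 0, 0], 0, -1], [[0, 0, 0], 0, -1], [[0, 0, 0], 0, -1]]}}

```text
t: 5.32
eef_pos: [517.0, -29.4, 307.3]
tcp_rot: [3.141, 0.0, 1.571]
ft_force: [-0.2, 0.4, 1.0]
opening: 0.225
grip_force: 30.0
```

>>> {"name": "move_arm", "arguments": {"commands": [[[0, 0, 0.4], 0, -1], [[0, 0, 0.6], 0, -1], [[0, 0, 0.8], 0, -1], [[0, 0, 0.8], 0, -1], [[0, 0.6, 0.4], 0, -1], [[0, 0.8, 0], 0, -1], [[0, 0.8, 0], 0, -1], [[0, 0.8, 0], 0, -1], [[0, 0.8, 0], 0, -1], [[0, 0.8, 0], 0, -1], [[0, 0.8, 0], 0, -1], [[0, 0.8, 0], 0, -1], [[0, 0.8, 0], 0, -1], [[0, 0.6, 0], 0, -1], [[0, 0.4, 0], 0, -1], [[0, 0, 0], 0, -1], [[0, 0, 0], 0, -1], [[0, 0, 0], 0, -1], [[0, 0, 0], 0, -1]]}}

```text
t: 6.9
eef_pos: [517.1, 209.7, 397.3]
tcp_rot: [3.142, 0.0, 1.57]
ft_force: [0.7, -0.7, -1.3]
opening: 0.227
grip_force: 30.0
```

Run:
```python
from h import *
w=read_camera('wrist');a=read_camera('scene');b=read_camera('side');s=env.state();print(s['eef_pos'],s['ft_force'])
for p in(w,a,b):
  print([(d['at'],d['confidence'],np.round(onplane(p,d['at'],5))) for d in search_frame('tray_free',p)][:2])
  m=get('tray',p)
  if m: 
    P=np.array([onplane(p,c,20)[:2] for c in cv2.findNonZero(m['region'].astype(np.uint8))[:,0].astype(float)],np.float32);print(cv2.minAreaRect(P))
  m=get('beaker',p); print(m and np.round(onplane(p,m['at'],40)))
m=get('ledge',b);print('ledge',m and m['at'])
im=np.hstack([w['image'],b['image']]);cv2.imwrite('pics/e.png',cv2.resize(im,None,fx=.78,fy=.78)[:,:,::-1])
```

```text
[517.11035193 209.93608581 397.34198633] [ 0.00073174 -0.06207387 -0.62413626]
[([248.4, 87.4], 0.95, array([507., 295.,   5.]))]
((510.7884521484375, 289.54925537109375), (259.8927307128906, 213.02879333496094), 7.075639247894287)
[519. 153.  40.]
[([341.9, 195.1], 0.68, array([523., 332.,   5.])), ([241.0, 172.4], 0.23, array([462., -15.,   5.]))]
((512.24072265625, 334.0711669921875), (266.6953430175781, 302.1576843261719), 6.841339111328125)
[507. 401.  40.]
[([203.4, 182.2], 0.56, array([503., 323.,   5.]))]
((502.2078857421875, 319.3825988769531), (273.2027282714844, 332.02667236328125), 6.333822250366211)
[520. 409.  40.]
ledge [232.0, 235.9]
```

View pics/e.png

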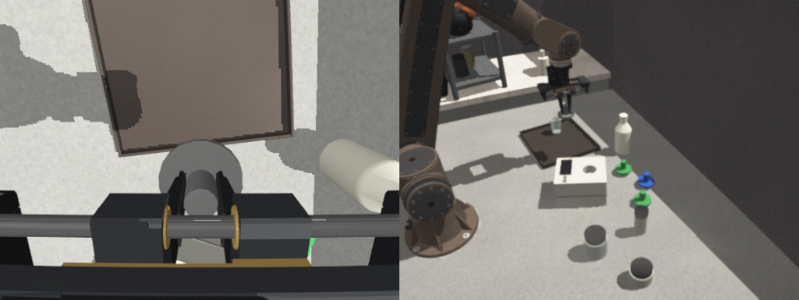

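>>> {"name": "move_arm", "arguments": {"commands": [[[0.03, 0.8, 0], 0, -1], [[0.03, 0.8, 0], 0, -1], [[0, 0.7, -0.3], 0, -1], [[0, 0, -0.8], 0, -1], [[0, 0, -0.8], 0, -1], [[0, 0, -0.8], 0, -1], [[0, 0, -0.8], 0, -1], [[0, 0, -0.8], 0, -1], [[0, 0, -0.7], 0, -1], [[0, 0, -0.5], 0, -1], [[0, 0, -0.2], 0, -1], [[0, 0, 0], 0, -1], [[0, 0, 0], 0, -1], [[0, 0, 0], 0, -1]]}}

```text
t: 8.72
eef_pos: [519.1, 279.8, 227.3]
tcp_rot: [3.14, -0.001, 1.571]
ft_force: [-0.2, 0.4, -0.3]
opening: 0.225
grip_force: 30.0
```

>>> {"name": "move_arm", "arguments": {"commands": [[[0, 0, -0.1], 0, -1], [[0, 0, -0.08], 0, -1], [[0, 0, -0.05], 0, -1], [[0, 0, 0], 0, -1], [[0, 0, 0], 0, -1]]}}

```text
t: 9.13
eef_pos: [518.8, 279.6, 219.4]
tcp_rot: [3.141, -0.0, 1.571]
ft_force: [0.2, 0.2, -1.8]
opening: 0.227
grip_force: 30.0
```

>>> {"name": "move_arm", "arguments": {"commands": [[[0, 0, -0.03], 0, -1], [[0, 0, 0], 0, -1], [[0, 0, 0], 0, -1]]}}

```text
t: 9.38
eef_pos: [518.8, 279.6, 219.3]
tcp_rot: [3.141, -0.0, 1.571]
ft_force: [-2.4, -1.6, 7.7]
opening: 0.227
grip_force: 30.0
```

>>> {"name": "move_arm", "arguments": {"commands": [[[0, 0, 0], 0, 1], [[0, 0, 0], 0, 1], [[0, 0, 0], 0, 1], [[0, 0, 0], 0, 1], [[0, 0, 0], 0, 1], [[0, 0, 0], 0, 1], [[0, 0, 0.4], 0, 1], [[0, 0, 0.8], 0, 1], [[0, 0, 1], 0, 1], [[0, -0.5, 1], 0, 1], [[0, -0.8, 1], 0, 1], [[0, -0.8, 1], 0, 1], [[0, -0.8, 0.8], 0, 1], [[0, -0.5, 0], 0, 1], [[0, 0, 0], 0, 1], [[0, 0, 0], 0, 1]]}}

```text
t: 10.72
eef_pos: [518.6, 177.2, 399.3]
tcp_rot: [3.141, -0.0, 1.569]
ft_force: [1.1, 0.8, -0.3]
opening: 0.996
grip_force: 0.0
```

Run:
```python
from h import *
w=read_camera('wrist');b=read_camera('side');s=env.state();print(s['t'],s['eef_pos'])
g=[519,279.6]
d=get('cover',w,proj(w,[[*g,30]])[0])
if d is not None:
  v,u=np.nonzero(d['region']);print(d['at'],u.min(),u.max(),v.min(),v.max()) 
  h=hullmask(w,[(*g,17,32),(*g,25,32),(*g,59,11)]);print(h.min(0),h.max(0),proj(w,[[*g,59]]))
bb=b['image'][140:330,170:430]
im=np.hstack([cv2.resize(w['image'],(400,300)),cv2.resize(bb,(400,300),interpolation=2)]);cv2.imwrite('pics/f.png',im[:,:,::-1])
rb=get('sample',b,(308,285));print(rb and fitcyl([(b,rb['region'])],SAMPLE,0,[595,-258]))
for q in cut_out('cover',b): print(np.round(q['at']),np.round(onplane(b,q['at'],25)))
```

```text
10.8167 [518.66483233 178.15929145 398.24807298]
[255.9, 70.8] 227 288 37 101
[226.11325   36.579964] [288.33136  102.081955] [[257.23942127  67.34038338]]
(array([ 594.52412417, -261.84243115]), array([ 0.2585144 , -0.24307251, -0.07958984,  0.08666992]))
[316. 232.] [714. -81.  25.]
[288. 216.] [672.  15.  25.]
[212. 182.] [521. 283.  25.]
[314. 254.] [ 664. -159.   25.]
[286. 176.] [763. 215.  25.]
```

View pics/f.png

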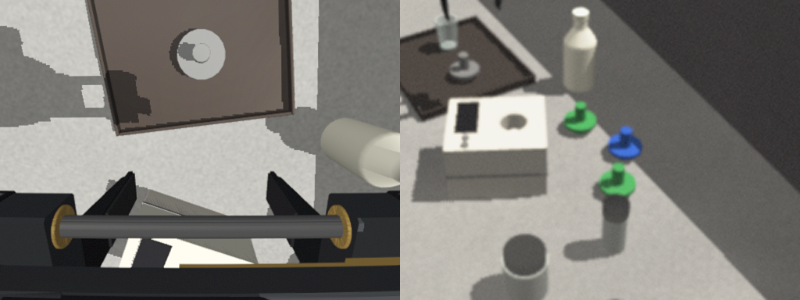

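>>> {"name": "move_arm", "arguments": {"commands": [[[0.1, -0.5, 0], 0, 1], [[0.15, -0.9, 0], 0, 1], [[0.15, -0.9, 0], 0, 1], [[0.15, -0.9, 0], 0, 1], [[0.15, -0.9, 0], 0, 1], [[0.15, -0.9, 0], 0, 1], [[0.15, -0.9, 0], 0, 1], [[0.15, -0.9, 0], 0, 1], [[0.15, -0.9, 0], 0, 1], [[0.15, -0.9, 0], 0, 1], [[0.15, -0.9, 0], 0, 1], [[0.15, -0.9, 0], 0, 1], [[0.15, -0.9, 0], 0, 1], [[0.15, -0.9, 0], 0, 1], [[0.15, -0.9, 0], 0, 1], [[0.15, -0.9, 0], 0, 1], [[0.15, -0.9, 0], 0, 1], [[0.15, -0.9, 0], 0, 1], [[0, -0.9, 0], 0, 1], [[0, 0, 0], 0, 1]]}}

```text
t: 12.63
eef_pos: [598.5, -326.9, 397.2]
tcp_rot: [-3.141, 0.0, 1.569]
ft_force: [0.4, 0.6, 0.8]
opening: 1.002
grip_force: 0.0
```

>>> {"name": "move_arm", "arguments": {"commands": [[[0, 0, 0], 0, 1], [[0, 0, 0], 0, 1], [[0, 0, 0], 0, 1]]}}

```text
t: 12.88
eef_pos: [598.6, -322.2, 398.3]
tcp_rot: [-3.141, -0.0, 1.572]
ft_force: [-0.2, -0.2, 0.7]
opening: 0.999
grip_force: 0.0
```

Run:
```python
from h import *
w=read_camera('wrist');s=env.state();print(s['t'],s['eef_pos'])
g=[594.5,-261]
L=cut_out('sample',w)
for d in L:
  v,u=np.nonzero(d['region']);print(d['at'],d['confidence'],u.min(),u.max(),v.min(),v.max()) 
d=get('sample',w,proj(w,[[*g,60]])[0])
h=hullmask(w,[(*g,z,r) for z,r in SAMPLE]);print(h.min(0),h.max(0))
if d is not None: print(fitcyl([(w,d['region'])],SAMPLE,0,g))
save(w,'g.png')
```

```text
12.9333 [ 598.60041831 -322.14529274  398.47544595]
[253.1, 117.4] 0.98 228 276 91 138
[228.03508  89.38163] [277.3696  139.72437]
(array([ 594.32686434, -261.46602651]), array([-0.15658569,  0.15661621, -1.03826141,  1.26173401]))
```

View pics/g.png

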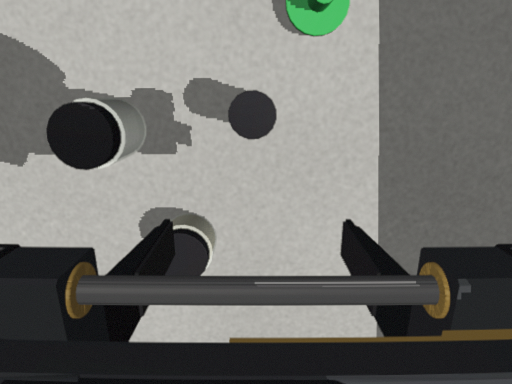

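>>> {"name": "move_arm", "arguments": {"commands": [[[-0.07, 0.8, 0], 0, 1], [[-0.07, 0.8, 0], 0, 1], [[0, 0.42, -0.3], 0, 1], [[0, 0, -0.8], 0, 1], [[0, 0, -0.8], 0, 1], [[0, 0, -0.8], 0, 1], [[0, 0, -0.8], 0, 1], [[0, 0, -0.7], 0, 1], [[0, 0, -0.5], 0, 1], [[0, 0, -0.27], 0, 1], [[0, 0, 0], 0, 1], [[0, 0, 0], 0, 1], [[0, 0, 0], 0, 1], [[0, 0, 0], 0, 1]]}}

```text
t: 14.2
eef_pos: [594.3, -262.8, 250.6]
tcp_rot: [3.14, 0.001, 1.571]
ft_force: [-0.6, 0.2, -0.1]
opening: 0.998
grip_force: 0.0
```

>>> {"name": "move_arm", "arguments": {"commands": [[[0, 0.04, -0.04], 0, 1], [[0, 0, 0], 0, -1], [[0, 0, 0], 0, -1], [[0, 0, 0], 0, -1], [[0, 0, 0], 0, -1], [[0, 0, 0], 0, -1], [[0, 0, 0], 0, -1], [[0, 0, 0], 0, -1], [[0, 0, 0], 0, -1], [[0, 0, 0], 0, -1], [[0, 0, 0], 0, -1]]}}

```text
t: 15.12
eef_pos: [594.1, -261.6, 248.1]
tcp_rot: [3.142, -0.0, 1.571]
ft_force: [-0.5, -0.1, -0.6]
opening: 0.439
grip_force: 30.0
```

>>> {"name": "move_arm", "arguments": {"commands": [[[0, 0, 0.4], 0, -1], [[0, 0, 0.7], 0, -1], [[0, 0, 0.8], 0, -1], [[0, 0, 0.8], 0, -1], [[0, 0, 0.8], 0, -1], [[0, 0, 0.8], 0, -1], [[0, 0, 0.5], 0, -1], [[-0.2, 0.5, 0], 0, -1], [[-0.25, 0.8, 0], 0, -1], [[-0.25, 0.8, 0], 0, -1], [[-0.25, 0.8, 0], 0, -1], [[-0.25, 0.8, 0], 0, -1], [[-0.25, 0.8, 0], 0, -1], [[-0.25, 0.8, 0], 0, -1], [[-0.25, 0.8, 0], 0, -1], [[-0.25, 0.8, 0], 0, -1], [[-0.25, 0.5, 0], 0, -1], [[-0.1, 0.33, 0], 0, -1], [[0, 0, 0], 0, -1], [[0, 0, 0], 0, -1]]}}

```text
t: 16.78
eef_pos: [517.8, -29.8, 392.5]
tcp_rot: [3.141, 0.0, 1.572]
ft_force: [0.3, -0.9, -1.4]
opening: 0.437
grip_force: 30.0
```

>>> {"name": "move_arm", "arguments": {"commands": [[[0, 0, 0], 0, -1], [[0, 0, 0], 0, -1], [[0, 0, 0], 0, -1]]}}

```text
t: 17.03
eef_pos: [517.9, -30.5, 392.0]
tcp_rot: [-3.142, 0.0, 1.57]
ft_force: [-0.1, 0.4, -1.8]
opening: 0.437
grip_force: 30.0
```

Run:
```python
from h import *
w=read_camera('wrist');b=read_camera('side');s=env.state();print(s['t'],s['eef_pos'],s['ft_force'],s['moment'],s['opening'])
x,y,z=s['eef_pos']; foot=z-171-77.1
for p in (w,b):
  d=get('sample',p,proj(p,[[x,y,foot+40]])[0])
  if d is not None:
    v,u=np.nonzero(d['region']);print(d['at'],u.min(),u.max(),v.min(),v.max())
    h=hullmask(p,[(x,y,foot+zz,r) for zz,r in SAMPLE]);print(h.min(0),h.max(0))
c=(517.3,-29.6);print('well px',proj(b,[[*c,105]]),proj(w,[[*c,105]]))
A=cv2.resize(w['image'],(400,300));B=cv2.resize(b['image'][120:270,170:370],(400,300),interpolation=2)
cv2.imwrite('pics/i.png',np.hstack([A,B])[:,:,::-1])
```

```text
17.1333 [517.78517266 -30.23503756 392.02188027] [ 0.10225442 -1.20169436 -1.69454478] [-0.01761702 -0.03721274  0.01867688] 0.4357143691501844
[257.2, 240.8] 213 301 179 307
[211.4082  177.34282] [302.81726 308.75378]
[239.3, 188.0] 236 250 170 208
[232.6639  169.25937] [250.50969 209.50696]
well px [[243.1472319  216.58659297]] [[256.5957939  188.30764605]]
```

View pics/i.png

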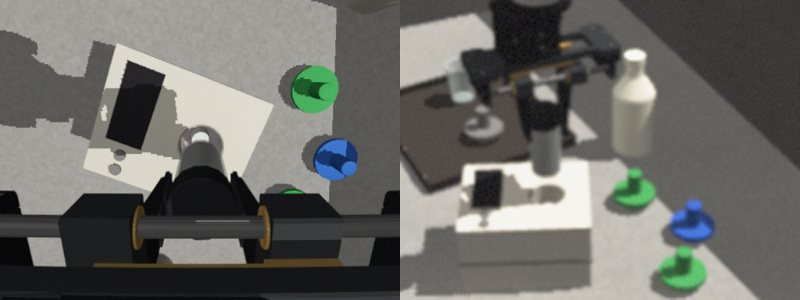

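>>> {"name": "move_arm", "arguments": {"commands": [[[-0.02, 0.02, -0.4], 0, -1], [[0, 0, -0.5], 0, -1], [[0, 0, -0.3], 0, -1], [[0, 0, -0.2], 0, -1], [[0, 0, -0.2], 0, -1], [[0, 0, -0.2], 0, -1], [[0, 0, 0], 0, -1], [[0, 0, 0], 0, -1], [[0, 0, 0], 0, -1]]}}

```text
t: 17.98
eef_pos: [517.1, -29.1, 338.5]
tcp_rot: [3.141, 0.0, 1.571]
ft_force: [-0.1, 0.4, -1.6]
opening: 0.436
grip_force: 30.0
```

>>> {"name": "move_arm", "arguments": {"commands": [[[0, -0.01, -0.15], 0, -1], [[0, 0, -0.15], 0, -1], [[0, 0, -0.15], 0, -1], [[0, 0, -0.15], 0, -1], [[0, 0, 0], 0, -1], [[0, 0, 0], 0, -1]]}}

```text
t: 18.48
eef_pos: [517.1, -29.4, 320.2]
tcp_rot: [3.141, 0.0, 1.571]
ft_force: [-0.1, -0.4, 7.1]
opening: 0.434
grip_force: 30.0
```

>>> {"name": "move_arm", "arguments": {"commands": [[[0, 0, -0.1], 0, -1], [[0, 0, -0.1], 0, -1], [[0, 0, -0.1], 0, -1], [[0, 0, -0.08], 0, -1], [[0, 0, 0], 0, -1], [[0, 0, 0], 0, -1]]}}

```text
t: 18.98
eef_pos: [517.1, -29.4, 309.2]
tcp_rot: [3.141, 0.0, 1.571]
ft_force: [-1.6, 0.4, 12.4]
opening: 0.436
grip_force: 30.0
```

>>> {"name": "move_arm", "arguments": {"commands": [[[0, 0, -0.04], 0, -1], [[0, 0, 0], 0, -1], [[0, 0, 0], 0, -1], [[0, 0, 0], 0, -1]]}}

```text
t: 19.32
eef_pos: [517.1, -29.4, 308.2]
tcp_rot: [3.141, 0.0, 1.571]
ft_force: [-2.4, 0.0, 10.9]
opening: 0.433
grip_force: 30.0
```

>>> {"name": "move_arm", "arguments": {"commands": [[[0, 0, -0.03], 0, -1], [[0, 0, 0], 0, -1], [[0, 0, 0], 0, -1], [[0, 0, 0], 0, -1]]}}

```text
t: 19.65
eef_pos: [517.0, -29.4, 308.0]
tcp_rot: [3.14, 0.0, 1.571]
ft_force: [-5.0, 0.2, 20.0]
opening: 0.441
grip_force: 30.0
```

>>> {"name": "move_arm", "arguments": {"commands": [[[0, 0, 0], 0, -1], [[0, 0, 0], 0, -1], [[0, 0, 0], 0, -1], [[0, 0, 0], 0, -1], [[0, 0, 0], 0, -1], [[0, 0, 0], 0, -1], [[0, 0, 0], 0, -1], [[0, 0, 0], 0, -1], [[0, 0, 0], 0, -1], [[0, 0, 0], 0, -1], [[0, 0, 0], 0, -1], [[0, 0, 0], 0, -1]]}}

```text
t: 20.65
eef_pos: [517.0, -29.4, 308.0]
tcp_rot: [3.14, 0.0, 1.571]
ft_force: [-5.5, -0.0, 20.5]
opening: 0.436
grip_force: 30.0
```

Run:
```python
from h import *
w=read_camera('wrist');b=read_camera('side');s=env.state();print(s['t'],s['eef_pos'],s['ft_force'],s['moment'],s['opening'])
c=(517.3,-29.6)
for p in (w,b):
  print('pred cap top',proj(p,[[*c,155],[*c,133]]),[ (d['at'],d['confidence']) for d in cut_out('sample',p)])
A=cv2.resize(w['image'],(400,300));B=cv2.resize(b['image'][120:270,170:370],(400,300),interpolation=2)
cv2.imwrite('pics/j.png',np.hstack([A,B])[:,:,::-1])
```

```text
20.75 [517.01534269 -29.40219534 307.96721692] [-5.1348416  -0.36599907 20.50015921] [ 0.11592011  1.0730693  -0.01252324] 0.4366545425627761
pred cap top [[257.36551064 270.66181133]
 [257.27400186 248.97233567]] []
pred cap top [[242.34675927 201.28569626]
 [242.70339426 208.11932011]] [([243.0, 210.4], 0.83), ([306.4, 347.9], 0.63)]
```

View pics/j.png

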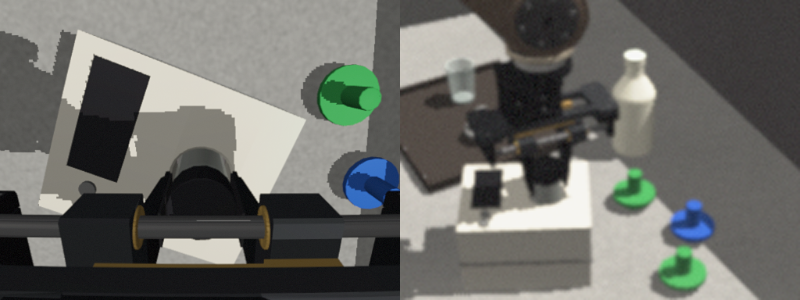

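```bash
python3 -c "
from cell import env
print(env.job_done())"
```

```text
the job is handed in; nothing more can be done
None
```

I set the cover down upright on the tray and pressed the slim jar into the well. I handed the job in at about 21 s with the arm still holding the jar on the ledge with a steady 20 N; I was not told how it was judged.

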